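# Clamp a plaster casting mould to the third click and hold the lever

## Task

Get the two-part plaster mould ready for pouring: slide the clamp's loose jaw along its bar until its pad is snug against the mould and the two halves are shut, then swing the ratchet lever towards the bar by exactly three clicks, counting from the first one you feel. Finish still holding the lever by its black grip at the third click, because I pour while you hold it; a fourth click would crack the plaster and the ratchet does not go back. Do not tip the mould or disturb the pots standing around.

Things in the scene. Friction and masses are not known exactly. Their poses are not given: they have to be found in the camera images.
- clamp: Plywood casting board, 260 x 360 x 18 mm, fixed, carrying a steel lever clamp lying flat. Origin: on the bench under the board. In its frame y is the pressing direction (sliding jaw at -y, fixed jaw at +y); the clamp's bar (9 mm wide, 24 mm high) runs along y at x = 85 mm. The clamp's parts have their mid-height 60 mm above the bench, the board's top is at 18 mm
- fixed_pad (a point): centre of the face of the fixed jaw's cork pad (32 mm across), against which the mould is pressed; 60 mm above the bench
- jaw (a joint): Travel of the sliding jaw along the bar in m: 0 farthest from the mould, growing along the clamp's +y towards it. With the mould shut and the lever at angle q the pad touches at 0.086 - 0.010 q (lever off its teeth). Friction of about 18 N holds the jaw wherever it is left on the bar, so it takes about 20 N to push; it has no lock
- jaw_push (a point): Middle of the bare stretch (40 mm long in clamp x) of the sliding jaw's rear face, away from the mould, between the slider on the bar and the ratchet: a place to push with shut fingers. The steel arm there is 26 mm thick along y and 47 to 73 mm above the bench; a pawl housing 14 mm wide stands on it, up to 90 mm
- lever_pivot (a point): the lever's vertical hinge axis, in the end of the sliding jaw, 60 mm above the bench and 62 mm in x from the point jaw_push; it travels with the jaw
- lever (a joint): Lever angle q, rad: 0 wide open, growing anticlockwise from above. The lever points along (sin(q-0.95), -cos(q-0.95)) in the clamp's x, y. It swings freely to 0.36, then clicks at about 0.54, 0.72, 0.90, 1.08: the push at the grip grows to 5 to 10 N before each click, then gives way suddenly and the lever jumps 0.04 ahead. A pawl stops it going back. A cam moves the pad forward by 10 mm x q
- lever_grip (a point): centre of the lever's useful grip, 105 mm from the pivot, 60 mm above the bench
- handle: black plastic grip of the lever, 14 mm thick, 72 mm long (62 to 134 mm from the pivot), 24 mm high (48 to 72 mm above the bench); it can be pinched from above across its thickness. Origin on the pivot
- pad: Cork-faced pressure pad of the sliding jaw, 32 mm across; its face looks towards the mould. It is sprung: it gives way at 4 N and then by 1 mm for each further N, up to 13 mm
- pad_face (a point): centre of the front face of the sliding jaw's pad; 30 mm ahead of the jaw arm's middle when the lever is wide open
- mould_back: the half of the white plaster mould next to the fixed jaw: block 80 mm (clamp x) by 32 mm (clamp y) by 90 mm high, loose, standing on the board. Origin: centre of its underside; axes as the clamp's
- mould_front: the half of the plaster mould next to the sliding jaw: same size. Origin: centre of its underside; axes as the clamp's. Shut, its origin lies 32 mm from the other's. At the start there may be a gap of up to 3 mm between the halves and behind the back half
- glaze_jar: white jar with a grey lid, 64 mm across, 85 mm high; origin under its centre. Bystander
- pinch_bowl: small white bowl, 104 mm across, 45 mm high; origin under its centre. Bystander
- brush_cup: terracotta cup, 68 mm across, 80 mm high; origin under its centre. Bystander
Not all that is in view belongs to the job. What is shaped like the mould_front but orange is not meant. What is shaped like the mould_back but red is not meant.

How it is judged:
By the outcome, as a careful person would: the job done as asked, in the order asked, and still so for the second after the job is handed in, while the arm keeps its last pose, push and grip.
It also fails if it takes over 64 s, if anything falls off the work surface, if the arm or the gripper's body presses on something with over 40 N, if the wrist force passes 120 N, or if a joint passes its speed limit or range.

## Robot

A 7-joint arm with a two-finger parallel gripper is mounted at the origin on the work surface. World frame = base frame: x ahead of the robot, y to its left, z up, the work surface at z = 0. Lengths are in m, angles in rad, forces in N, time in s.
With the tool pointing down it reaches from about 0.4 to 0.925 m from the base axis. Payload 5.6 kg.
Tool frame: the origin (TCP) lies on the mounting face of the last link; the fingertips stand 173 mm ahead of it and the grasp point (between the pads) lies 155 mm ahead of it; z points along the fingers, y is the direction in which the jaws open and shut (so a half turn about z gives the same grasp; the last joint's range is limited). The gripper opens to 85 mm and grips with 20 to 120 N. Pads are 22 mm wide; open, the fingers measure 114 mm over their backs; the gripper's body (76 mm by 85 mm) begins 54 mm behind the grasp point. The pads swing forward as they close: fully open they stand 13 mm farther back than shut.
Start: joints at [1.268, 0.468, -0.012, 1.603, 0.006, 1.071, -0.056], TCP at [0.167, -0.628, 0.405] pointing down, gripper open.
Joint ranges: [-2.53, 2.53], [-0.31, 2.02], [-1.57, 1.55], [0.28, 2.44], [-1.29, 4.43], [0.15, 1.84], [-2.92, 2.92]. Speed limits (rad/s): [2.57, 2.57, 3.14, 3.14, 3.14, 3.14, 3.14].

## Interface

Orientations are given as a unit quaternion [x, y, z, w].
In Python, from rig import robot gives the robot as it stands.
- The arm moves only by the tool move_arm, never from a script. Its arguments are lists of equal length, an entry for each row: "linear": the shift along the tool's x, y, z in m, a list of three; "turn": the turn about the tool's z in rad. A call has 1 to 5 rows; each row shifts and turns the pose as measured when the row begins, along the tool's axes as they then stand; what a row does not reach is not made up. A row lasts 1/12 s, in which the tool goes at most 41.7 mm and 7.16 degrees, less where a joint would pass 70% of its speed; a pose out of reach is approached as far as the arm can. A call is refused whole if a number of a shift passes 0.0417 or a number of a turn 0.125, either way. A call with a gripper value outside its range is refused whole. "gripper" is the closure in counts, from 0 (fully open) to 255 (shut), set as the call begins (left out, the last holds). The fingers move at their own pace and stop on an object; "squeeze" is the grip in N (left out, the last holds). Time passes only in rows, so rows that do not move let the fingers close. It gives the time, the measured TCP pose, the force and the opening at its end, in the units of the state.
- robot.get_state(): the state, without advancing time (a new reading comes with each control period).
- robot.get_image(name): name is "scene" or "top" or "wrist"; returns a dict with "pixels" (400x640x3 uint8, red, green, blue), "vertical_fov" (degrees; the focal length in pixels is half the picture's height over the tangent of half this angle, whatever the lens; pixels are square), "cx", "cy" (the principal point, pixels), "dist_coeffs" ([k1, k2, p1, p2, k3] as OpenCV has them; the pictures are not rectified), "pose" (4x4, takes a point from camera to world coordinates). Camera axes: x right, y down, z forward; pixel columns grow to the right and rows downward; lengths in m; the calibration is good to about 2 mm. A picture is of the moment at which its call begins. There is no depth.
- robot.job_done(): hands the job in, once; it reports no verdict.
The state is a dict: "clock": time; "q": joint angles; "joint_velocities": joint speeds; "joint_torque": joint torques, N m; "ee_pos": TCP position; "tool_rot": TCP orientation; "ft_force": force on the tool from outside, world axes, zero at the start; "wrist_torque": the same for the moment, N m; "opening": finger opening in m.
Only numpy, scipy, OpenCV 4.12 (cv2) and the standard library are available. Lean on these libraries where they do the work, as an engineer would, in place of code of your own. Each camera call takes 0.05 s, during which the arm holds its last target. There are 200 camera calls.

## Working session

There is one attempt and no reset: what is moved stays moved. The work goes in short steps, Python scripts to look and compute and a tool call to move; the robot and the scene stay as the last step left them, time stands still between calls to the robot, and variables do not carry over. Pictures are saved under pics/ and viewed, about 8 in all and at most 12, crops included, and the job is handed in when it is done.

Besides the shell and the picture viewer there is one more tool, called after "Request:" as name([rows], argument=value, ...), one row to a line, values as JSON. move_arm: Moves the arm, as the interface text tells. Its arguments: {"type":"object","properties":{"linear":{"type":"array"},"turn":{"type":"array"},"gripper":{"type":"number"},"squeeze":{"type":"number"}},"required":["linear","turn"]}

```bash
mkdir -p pics; ls; cat > h.py <<'E'
import numpy as np, cv2
from rig import robot
def grab(name,fn=None):
    im=robot.get_image(name)
    f=200/np.tan(np.radians(im["vertical_fov"])/2)
    im["K"]=np.array([[f,0,im["cx"]],[0,f,im["cy"]],[0,0,1.]]); im["d"]=np.array(im["dist_coeffs"],float)
    im["pose"]=np.array(im["pose"])
    if fn: cv2.imwrite("pics/"+fn,cv2.cvtColor(im["pixels"],cv2.COLOR_RGB2BGR))
    np.save("pics/%s.npy"%name,im,allow_pickle=True)
    return im
def load(name): return np.load("pics/%s.npy"%name,allow_pickle=True).item()
def ray(im,uv,z):
    p=cv2.undistortPoints(np.array(uv,float).reshape(-1,1,2),im["K"],im["d"]).reshape(-1,2)
    d=np.c_[p,np.ones(len(p))]@im["pose"][:3,:3].T; o=im["pose"][:3,3]
    return o+d*((z-o[2])/d[:,2])[:,None]
def proj(im,P):
    T=np.linalg.inv(im["pose"]); r,_=cv2.Rodrigues(T[:3,:3])
    return cv2.projectPoints(np.array(P,float).reshape(-1,1,3),r,T[:3,3],im["K"],im["d"])[0].reshape(-1,2)
E
python3 - <<'E'
from h import *
a=grab("top","top1.png");b=grab("scene","scene1.png")
for i in(a,b):print(i["pose"].round(3),i["vertical_fov"],i["cx"],i["cy"],i["dist_coeffs"])
s=robot.get_state();print(s)
E
```

```text
pics
[[-0.012 -0.981  0.191  0.278]
 [-1.     0.014  0.006  0.059]
 [-0.008 -0.191 -0.981  1.441]
 [ 0.     0.     0.     1.   ]] 44.76174612627085 319.3958418733188 199.9204141521928 [-0.135212  0.        0.        0.        0.      ]
[[-8.100e-02  8.620e-01 -5.000e-01  1.147e+00]
 [ 9.970e-01  7.000e-02 -4.200e-02  1.230e-01]
 [-1.000e-03 -5.010e-01 -8.650e-01  1.147e+00]
 [ 0.000e+00  0.000e+00  0.000e+00  1.000e+00]] 42.17788949402723 314.6017458438917 212.75855258270627 [-0.10537544  0.          0.          0.          0.        ]
{'clock': 0.1, 'q': array([ 1.26800054,  0.46829639, -0.01164579,  1.60355914,  0.0059741 ,
        1.07139376, -0.05626307]), 'joint_velocities': array([-5.77801539e-04, -1.74755195e-03,  1.69969132e-03, -3.02448656e-03,
        1.99747686e-07, -1.23729949e-03, -7.07392074e-04]), 'joint_torque': array([ 1.10677247e-03, -5.33521628e+01,  2.17216270e-02, -2.51970381e+01,
        1.15231349e-02,  4.24056416e-03, -1.93318556e-06]), 'ee_pos': array([ 0.16689418, -0.62796535,  0.40381721]), 'tool_rot': array([ 9.91574892e-01,  1.29532142e-01, -1.41924718e-04, -7.98406007e-04]), 'ft_force': array([ 0.59478044,  0.53728278, -0.90867529]), 'wrist_torque': array([ 0.03869942, -0.00189737, -0.00724235]), 'opening': 0.08508728172555034}
```

View pics/top1.png

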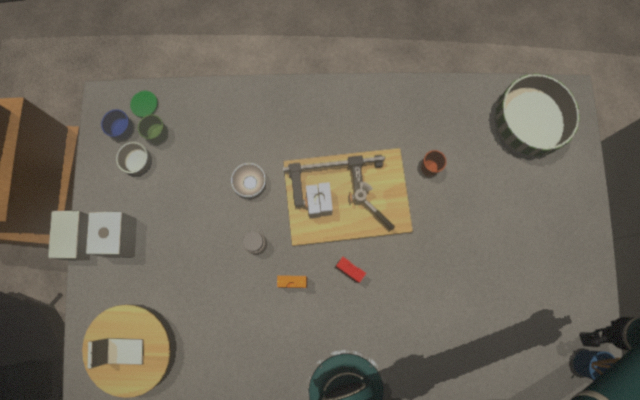

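View pics/scene1.png

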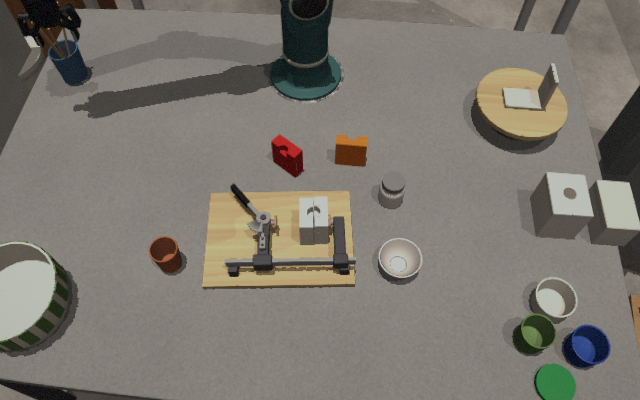

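The clamp board is at about (347,197) in top and (280,240) in scene. The moulds are the white pair on it, at (320,198) top and (314,220) scene.

The other things that could be taken for them are the orange block (292,282), the red block (350,269), the white box (105,233) and the white item on the round board (125,352), all in top. I choose the white pair on the board. The lever's black grip is near (378,217) top and (245,202) scene.

```bash
python3 - <<'E'
from h import *
a=load("top");b=load("scene")
c1=cv2.resize(a["pixels"][140:252,275:435],None,fx=5,fy=5,interpolation=cv2.INTER_CUBIC)[:,:,::-1]
cv2.imwrite("pics/crop1.png",c1)
# board corners by mask
for im,box in((a,(275,140,425,255)),(b,(195,180,365,300))):
    hsv=cv2.cvtColor(im["pixels"],cv2.COLOR_RGB2HSV)
    m=((hsv[...,0]>12)&(hsv[...,0]<30)&(hsv[...,1]>90)&(hsv[...,2]>80)).astype(np.uint8)
    k=np.zeros_like(m);k[box[1]:box[3],box[0]:box[2]]=1;m*=k
    m=cv2.morphologyEx(m,cv2.MORPH_CLOSE,np.ones((3,3)))
    cs,_=cv2.findContours(m,cv2.RETR_EXTERNAL,cv2.CHAIN_APPROX_NONE)
    pts=np.vstack([c for c in cs if cv2.contourArea(c)>30])
    W=ray(im,pts[:,0],0.018)[:,:2]
    r=cv2.minAreaRect(W.astype(np.float32)*1000);print(r, cv2.boxPoints(r).round(0).tolist())
E
```

```text
((566.83984375, -14.42626953125), (259.8238220214844, 357.887939453125), 5.741612434387207) [[420.0, 151.0], [455.0, -205.0], [714.0, -179.0], [678.0, 177.0]]
((569.4230346679688, -13.183746337890625), (261.3828430175781, 357.4721984863281), 5.8196539878845215) [[421.0, 151.0], [458.0, -204.0], [718.0, -178.0], [681.0, 178.0]]
```

View pics/crop1.png

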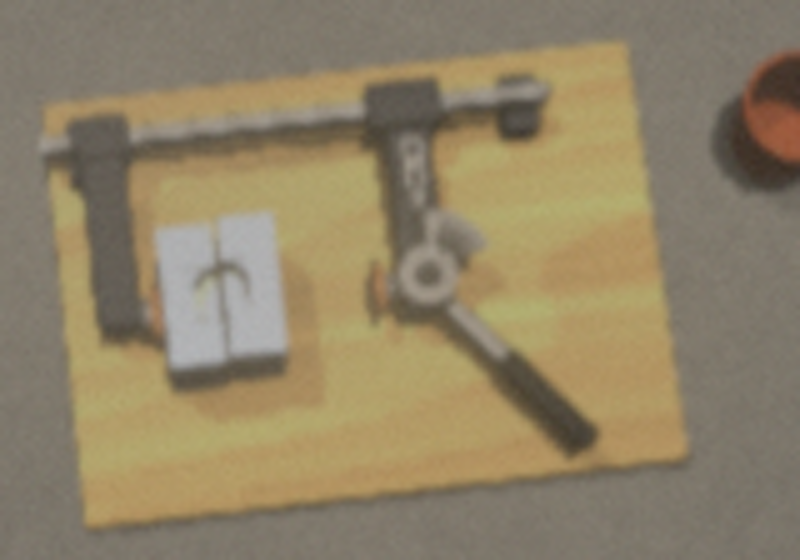

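The crop (top, 5x) shows the right clamp. The white halves meet at crop (220,295) and the copper pad is at (377,290). The pivot ring is at (428,275), the black grip runs from (505,360) to (585,440), and the slider is at (403,105). Next I measure these.

```bash
cat >> h.py <<'E'
O=np.array([0.568,-0.0138]);YAW=np.radians(5.78)
C=np.array([[np.cos(YAW),-np.sin(YAW)],[np.sin(YAW),np.cos(YAW)]])
def toc(W): return (np.atleast_2d(W)[:,:2]-O)@C
def tow(c): return O+np.atleast_2d(c)@C.T
from scipy.spatial.transform import Rotation as R
def delta(target):  # world TCP target -> tool-axes shift
    s=robot.get_state(); return R.from_quat(s["tool_rot"]).inv().apply(np.array(target)-s["ee_pos"])
def st():
    s=robot.get_state(); x=R.from_quat(s["tool_rot"]).as_matrix()
    print("t",round(s["clock"],2),"clampxy",(toc(s["ee_pos"])*1000).round(1),"z",s["ee_pos"][2].round(4),"F",s["ft_force"].round(1),"Fc",(s["ft_force"][:2]@C).round(1),"open",round(s["opening"]*1000,1),"toolx yaw wrt clamp",round(np.degrees(np.arctan2(x[1,0],x[0,0])-YAW),1)); return s
E
python3 - <<'E'
from h import *
a=load("top");b=load("scene")
f=lambda u,v:(275+u/5,140+v/5)
def show(n,im,uv,z): print(n,(toc(ray(im,uv,z))*1000).round(1).tolist())
show("pivot z.08",a,[f(428,275)],.08); show("gripends",a,[f(505,360),f(587,442)],.072)
show("mouldtop corners",a,[f(157,228),f(272,212),f(287,352),f(172,368)],.108)
show("pad",a,[f(372,290),f(386,290)],.07);show("slider",a,[f(403,105)],.08);show("arm edges at x mid",a,[f(388,190),f(437,185)],.073)
show("fixedpad",a,[f(157,305)],.06)
sc=cv2.resize(b["pixels"][180:292,200:360],None,fx=5,fy=5,interpolation=cv2.INTER_CUBIC)[:,:,::-1]
cv2.imwrite("pics/crop2.png",sc)
# dark grip in both
for im,bx in((a,(370,205,400,235)),(b,(226,180,262,216))):
    g=im["pixels"][bx[1]:bx[3],bx[0]:bx[2]].max(2); m=g<65
    v,u=np.nonzero(m); p=np.c_[u+bx[0],v+bx[1]].astype(float)
    c=p.mean(0);e=np.linalg.svd(p-c)[2][0];t=(p-c)@e
    ends=np.array([c+e*t.min(),c,c+e*t.max()]);print(len(p),ends.round(1).tolist());show("grip",im,ends,.068)
st()
E
```

```text
pivot z.08 [[-16.0, -35.3]]
gripends [[-68.7, -73.6], [-121.0, -113.7]]
mouldtop corners [[22.8, 115.5], [24.5, 50.1], [-55.8, 51.2], [-57.5, 115.8]]
pad [[-19.1, -3.2], [-20.0, -11.2]]
slider [[85.6, -34.0]]
arm edges at x mid [[37.9, -19.5], [37.6, -48.1]]
fixedpad [[-11.7, 120.9]]<stdin>:15: RuntimeWarning: Mean of empty slice.
  ret = um.true_divide(
Traceback (most recent call last):
ValueError: zero-size array to reduction operation minimum which has no identity
```

View pics/crop2.png

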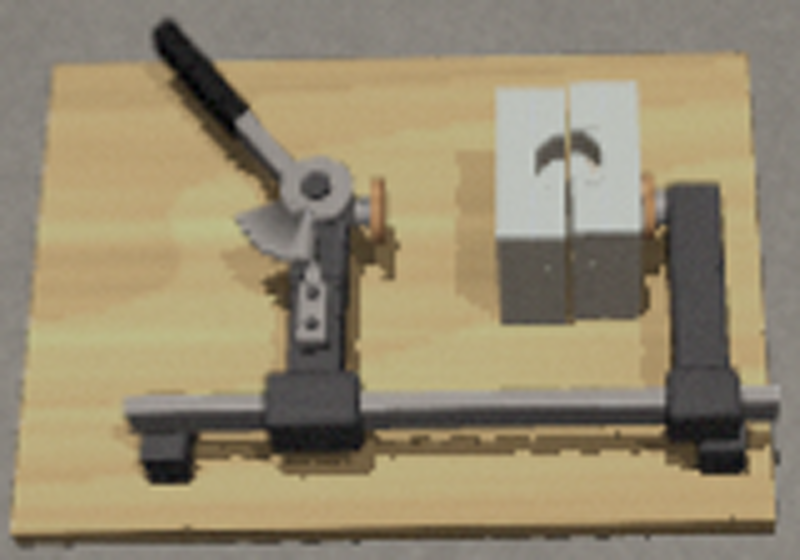

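The views agree, in clamp coordinates:
- **Pivot:** (-16,-35) mm
- **Lever:** q ≈ 0
- **Mould:** centre x -16, front face y ≈ 50
- **jaw_push:** ≈ (46,-48) mm

I'll turn the tool and close it while moving.

Request:
move_arm([
  [0,0,0],
  [0,0,0],
  [0,0,0],
], turn=[0.08,0.08,0], gripper=255, squeeze=120)

```text
clock: 0.35
ee_pos: [0.1666, -0.6276, 0.4021]
tool_rot: [0.999, 0.047, -0.001, -0.002]
ft_force: [-0.6, 0.1, 0.4]
opening: 0.0518
```

```bash
python3 - <<'E'
from h import *
st();print(delta([*tow([.046,-.085])[0],.405]))
E
```

```text
t 0.35 clampxy [[-461.2 -570.2]] z 0.4021 F [-0.6  0.1  0.4] Fc [-0.6  0.2] open 51.8 toolx yaw wrt clamp -0.4
[ 0.50340849 -0.48917284 -0.00103047]
```

Request:
move_arm([
  [0.029,-0.028,0],
  [0.029,-0.028,0],
  [0.029,-0.028,0],
  [0.029,-0.028,0],
  [0.029,-0.028,0],
], turn=[0,0,0,0,0])

```text
clock: 0.77
ee_pos: [0.2926, -0.4764, 0.3989]
tool_rot: [0.999, 0.042, -0.004, -0.001]
ft_force: [-0.2, -0.0, 0.6]
opening: 0.0001
```

Request:
move_arm([
  [0.029,-0.028,0],
  [0.029,-0.028,0],
  [0.029,-0.028,0],
  [0.029,-0.028,0],
  [0.029,-0.028,0],
], turn=[0,0,0,0,0])

```text
clock: 1.18
ee_pos: [0.4274, -0.3169, 0.398]
tool_rot: [0.999, 0.048, -0.005, -0.001]
ft_force: [1.3, -1.0, 0.5]
opening: 0.0
```

Request:
move_arm([
  [0.029,-0.028,0],
  [0.029,-0.028,0],
  [0.029,-0.028,0],
  [0.029,-0.028,0],
  [0.029,-0.028,0],
], turn=[0,0,0,0,0])

```text
clock: 1.6
ee_pos: [0.5601, -0.1564, 0.3971]
tool_rot: [0.999, 0.054, -0.005, -0.001]
ft_force: [-0.1, -0.4, 0.1]
opening: 0.0001
```

```bash
python3 - <<'E'
from h import *
st();print(delta([*tow([.046,-.085])[0],.405]))
E
```

```text
t 1.6 clampxy [[ -22.2 -141.1]] z 0.3971 F [-0.1 -0.4  0.1] Fc [-0.1 -0.4] open 0.1 toolx yaw wrt clamp 0.4
[ 0.06850756 -0.05567896 -0.008457  ]
```

Request:
move_arm([
  [0.025,-0.02,0],
  [0.025,-0.02,0.02],
  [0.019,-0.016,0.03],
  [0,0,0.02],
  [0,0,0],
], turn=[0,0,0,0,0])

```text
clock: 2.02
ee_pos: [0.6297, -0.0774, 0.3254]
tool_rot: [0.998, 0.067, -0.001, -0.003]
ft_force: [0.1, -0.0, -0.8]
opening: -0.0004
```

```bash
python3 - <<'E'
from h import *
st();w=grab("wrist","w1.png");print(w["pose"].round(3))
print(delta([*tow([.046,-.085])[0],.213]))
P=lambda c,z:[*tow(np.array(c)/1000)[0],z]
print(proj(w,[P((-16,-34.5),.073),P((46,-47.5),.073),P((-101,-96),.072),P((24,50),.108)]).round(0).tolist())
E
```

```text
t 2.02 clampxy [[ 55.  -69.4]] z 0.3254 F [ 0.1 -0.  -0.8] Fc [ 0.1 -0. ] open -0.4 toolx yaw wrt clamp 1.9
[[ 0.134 -0.937 -0.323  0.712]
 [-0.991 -0.129 -0.039 -0.066]
 [-0.005  0.326 -0.945  0.295]
 [ 0.     0.     0.     1.   ]]
[-0.01007559  0.01644611  0.11402443]
[[272.0, 291.0], [289.0, 216.0], [346.0, 380.0], [126.0, 265.0]]
```

View pics/w1.png

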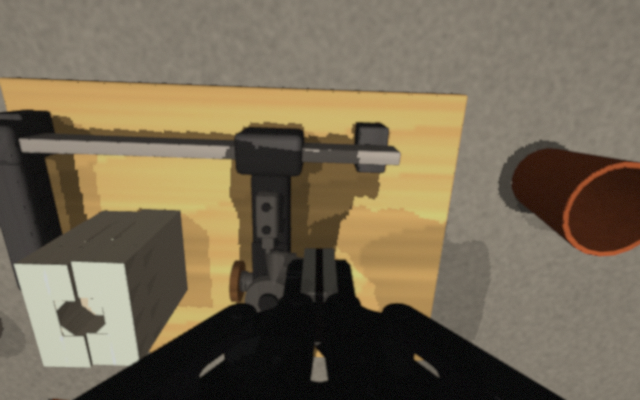

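The wrist view confirms the geometry. The arm's rear edge is at (290,215) and the mould's top corner at (126,263), both on prediction. The fingertips are at (320,255), behind the arm.

Request:
move_arm([
  [-0.01,0.016,0],
  [0,0,0.03],
  [0,0,0.03],
  [0,0,0.02],
  [0,0,0],
], turn=[0.033,0,0,0,0])

```text
clock: 2.48
ee_pos: [0.6222, -0.103, 0.2536]
tool_rot: [0.999, 0.046, 0.006, -0.0]
ft_force: [-0.8, -0.2, -0.2]
opening: -0.0003
```

```bash
python3 - <<'E'
from h import *
st();print(delta([*tow([.046,-.078])[0],.213]))
E
```

```text
t 2.48 clampxy [[ 45.  -94.2]] z 0.2536 F [-0.8 -0.2 -0.2] Fc [-0.8 -0.1] open -0.3 toolx yaw wrt clamp -0.5
[ 0.00041666 -0.01623025  0.04063661]
```

Request:
move_arm([
  [0,0,0.02],
  [0,0,0.014],
  [0,0,0.004],
  [0,-0.008,0],
  [0,-0.004,0],
], turn=[0,0,0,0,0])

```text
clock: 2.9
ee_pos: [0.6224, -0.0996, 0.2227]
tool_rot: [0.999, 0.041, 0.01, 0.003]
ft_force: [-0.6, 0.8, -0.4]
opening: 0.0
```

```bash
python3 - <<'E'
from h import *
st();print(delta([*tow([.046,-.065])[0],.213]))
E
```

```text
t 2.9 clampxy [[ 45.4 -90.8]] z 0.2227 F [-0.6  0.8 -0.4] Fc [-0.5  0.9] open 0.0 toolx yaw wrt clamp -1.1
[-0.00013688 -0.02588708  0.00954391]
```

Request:
move_arm([
  [0,-0.008,0.004],
  [0,-0.008,0.004],
  [0,-0.006,0.002],
  [0,-0.004,0],
  [0,0,0],
], turn=[-0.01,0,0,0,0])

```text
clock: 3.32
ee_pos: [0.6218, -0.0726, 0.2171]
tool_rot: [0.999, 0.047, 0.014, 0.006]
ft_force: [-0.6, -0.7, 0.6]
opening: -0.0004
```

Request:
move_arm([
  [0,-0.005,0.002],
  [0,-0.005,0],
  [0,-0.005,0],
], turn=[0,0,0])

```text
clock: 3.57
ee_pos: [0.6218, -0.0666, 0.219]
tool_rot: [0.999, 0.044, 0.016, 0.014]
ft_force: [-0.6, -7.2, 3.4]
opening: -0.0001
```

```bash
python3 - <<'E'
from h import *
st()
E
```

```text
t 3.57 clampxy [[ 48.2 -57.9]] z 0.219 F [-0.6 -7.2  3.4] Fc [-1.4 -7.1] open -0.1 toolx yaw wrt clamp -0.8
```

Request:
move_arm([
  [0,-0.015,0.002],
  [0,-0.015,0.002],
], turn=[0,0])

```text
clock: 3.73
ee_pos: [0.6204, -0.0507, 0.219]
tool_rot: [0.999, 0.038, 0.017, 0.024]
ft_force: [-8.6, -20.1, 24.1]
opening: 0.0001
```

```bash
cat >> h.py <<'E'
def tip(d=.168):
    s=robot.get_state(); M=R.from_quat(s["tool_rot"]).as_matrix(); p=s["ee_pos"]+M[:,2]*d
    z=M[:,2]; print("tip clamp",(toc(p)*1000).round(1),"z",round(p[2]*1000,1),"tilt deg along clamp xy",np.degrees(z[:2]@C).round(2)); return p
E
python3 - <<'E'
from h import *
st();tip()
E
```

```text
t 3.73 clampxy [[ 48.4 -42. ]] z 0.219 F [ -8.6 -20.1  24.1] Fc [-10.6 -19.1] open 0.1 toolx yaw wrt clamp -1.4
tip clamp [[ 53.5 -50.3]] z 51.3 tilt deg along clamp xy [ 1.74 -2.84]
```

```bash
python3 - <<'E'
from h import *
st();w=grab("wrist");t=grab("scene")
a=w["pixels"][80:400,80:480]
b=cv2.resize(t["pixels"][180:292,200:360],(571,400),interpolation=cv2.INTER_CUBIC)[:320,:400]
cv2.imwrite("pics/w2.png",np.hstack([a,b])[:,:,::-1])
E
```

```text
t 3.73 clampxy [[ 48.4 -42. ]] z 0.219 F [ -8.6 -20.1  24.1] Fc [-10.6 -19.1] open 0.1 toolx yaw wrt clamp -1.4
```

View pics/w2.png

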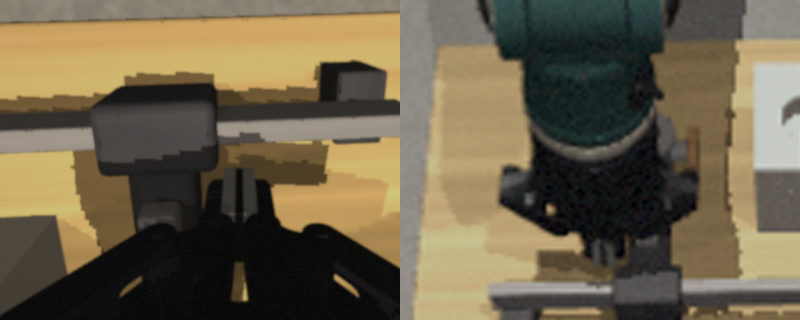

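The fingers, at (235,190) in the left half, sit behind the arm and touch its rear edge near (205,190). I see nothing else being hit, but Fz is odd. I'll relieve it before pushing on.

Request:
move_arm([
  [0,0.006,-0.004],
  [0,0,0],
], turn=[0,0])

```text
clock: 4.0
ee_pos: [0.6207, -0.0556, 0.2252]
tool_rot: [0.999, 0.038, 0.018, 0.024]
ft_force: [-0.2, 0.2, 0.9]
opening: 0.0
```

```bash
python3 - <<'E'
from h import *
st();tip()
E
```

```text
t 4.0 clampxy [[ 48.2 -46.9]] z 0.2252 F [-0.2  0.2  0.9] Fc [-0.2  0.2] open 0.0 toolx yaw wrt clamp -1.4
tip clamp [[ 53.7 -55.4]] z 57.6 tilt deg along clamp xy [ 1.85 -2.89]
```

Request:
move_arm([
  [0,-0.012,0],
  [0,-0.02,-0.001],
], turn=[0,0])

```text
clock: 4.17
ee_pos: [0.6185, -0.0311, 0.2248]
tool_rot: [0.999, 0.034, 0.018, 0.029]
ft_force: [-0.1, -22.0, 2.6]
opening: 0.0003
```

```bash
python3 - <<'E'
from h import *
st();tip()
E
```

```text
t 4.17 clampxy [[ 48.5 -22.3]] z 0.2248 F [ -0.1 -22.    2.6] Fc [ -2.3 -21.9] open 0.3 toolx yaw wrt clamp -1.8
tip clamp [[ 53.9 -32.4]] z 57.2 tilt deg along clamp xy [ 1.82 -3.45]
```

Request:
move_arm([
  [0,-0.018,0],
], turn=[0])

```text
clock: 4.25
ee_pos: [0.6175, -0.018, 0.2245]
tool_rot: [0.999, 0.032, 0.018, 0.033]
ft_force: [-2.6, -18.9, 14.3]
opening: -0.0
```

```bash
python3 - <<'E'
from h import *
st();tip();w=grab("wrist","w3.png")
E
```

```text
t 4.25 clampxy [[48.9 -9.1]] z 0.2245 F [ -2.6 -18.9  14.3] Fc [ -4.5 -18.5] open -0.0 toolx yaw wrt clamp -2.1
tip clamp [[ 54.  -20.7]] z 56.9 tilt deg along clamp xy [ 1.74 -3.95]
```

View pics/w3.png

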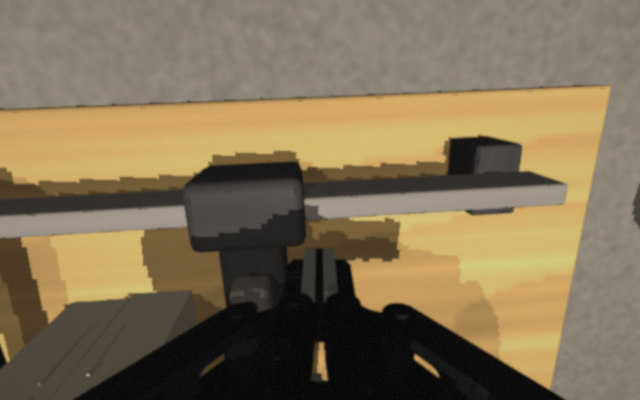

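The wrist view shows the arm between u≈222 and 288 at row 262, with the fingers (320,265) just behind it. The mould is still left of the arm, with its edge at (190,293).

```bash
python3 - <<'E'
from h import *
w=load("wrist")
print((toc(ray(w,[(222,262),(288,262)],.073))*1000).round(1), "mould upper right corner (top)",(toc(ray(w,[(190,293)],.108))*1000).round(1))
t=grab("top");b=grab("scene")
c1=cv2.resize(t["pixels"][145:225,285:385],(400,320),interpolation=cv2.INTER_CUBIC)
c2=cv2.resize(b["pixels"][190:270,250:350],(400,320),interpolation=cv2.INTER_CUBIC)
cv2.imwrite("pics/c3.png",np.hstack([c1,c2])[:,:,::-1]);st()
E
```

```text
[[69.5 18.1]
 [67.5 -7.7]] mould upper right corner (top) [[78.3 19.2]]
t 4.4 clampxy [[49.  -6.2]] z 0.2243 F [ -1.6 -10.5   8.9] Fc [ -2.6 -10.3] open 0.1 toolx yaw wrt clamp -1.9
```

View pics/c3.png

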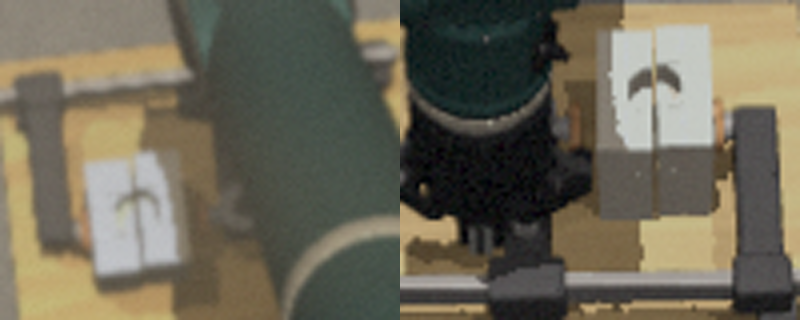

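The pad is still about 10 mm short of the mould: in the right half its edge is at (588,130) and the mould face at (600,130). I'll push in small steps and watch force and travel.

Request:
move_arm([
  [0,-0.012,0],
], turn=[0])

```text
clock: 4.48
ee_pos: [0.617, -0.0092, 0.2243]
tool_rot: [0.999, 0.031, 0.017, 0.036]
ft_force: [-0.6, -20.9, 9.4]
opening: 0.0001
```

```bash
cat > m.py <<'E'
from h import *
st();tip()
b=grab("scene");p=b["pixels"].astype(int)
# profiles across mould in scene: along clamp y at mould top z .108, x=-40..-30 ; 
ys=np.arange(30,130,1.0)
for x,z in((15,.108),(-45,.108)):
    W=np.c_[tow(np.c_[np.full(len(ys),x/1000),ys/1000]),np.full(len(ys),z)]
    uv=proj(b,W).astype(np.float32)
    g=cv2.remap(b["pixels"].max(2).astype(np.float32),uv[:,0].copy().reshape(1,-1),uv[:,1].copy().reshape(1,-1),cv2.INTER_LINEAR)[0]
    d=np.gradient(g);i=[k for k in range(1,99) if abs(d[k])>=abs(d[k-1]) and abs(d[k])>abs(d[k+1]) and abs(d[k])>5]
    print("x",x,[(float(ys[k]),int(d[k])) for k in i],"seam min",ys[int(40+np.argmin(g[40:65]))-0] if 0 else (float(ys[38+int(np.argmin(g[38:65]))]),int(g[38:65].min())))
hsv=cv2.cvtColor(b["pixels"],cv2.COLOR_RGB2HSV)
m=(hsv[...,0]<14)&(hsv[...,1]>110)&(hsv[...,2]>60)
v,u=np.nonzero(m[205:240,270:350]);
for lo,hi in((270,310),(318,350)):
    k=(u+270>=lo)&(u+270<hi)
    if k.any():
        q=np.c_[u[k]+270,v[k]+205]; print("copper",len(q),q.min(0),q.max(0),(toc(ray(b,[[q[:,0].max()+.5,q[:,1].mean()],[q[:,0].min()-.5,q[:,1].mean()]],.065))*1000).round(1).tolist())
E
python3 m.py
```

```text
t 4.48 clampxy [[49.2 -0.4]] z 0.2243 F [ -0.6 -20.9   9.4] Fc [ -2.7 -20.7] open 0.1 toolx yaw wrt clamp -2.1
tip clamp [[ 54.2 -12.9]] z 56.8 tilt deg along clamp xy [ 1.7  -4.27]
x 15 [(33.0, 13), (40.0, 11), (44.0, -12), (51.0, 12), (67.0, 6), (72.0, 21), (83.0, -31), (88.0, 20), (117.0, -13), (124.0, -18)] seam min (85.0, 134)
x -45 [(37.0, 17), (68.0, 26)] seam min (68.0, 173)
copper 5 [295 219] [296 226] [[-10.6, 45.1], [-10.7, 40.4]]
copper 2 [330 226] [330 227] [[1.1, 125.9], [1.1, 123.5]]
```

Request:
move_arm([
  [0,-0.012,0],
], turn=[0])

```text
clock: 4.62
ee_pos: [0.6163, -0.001, 0.2243]
tool_rot: [0.999, 0.03, 0.017, 0.041]
ft_force: [-1.1, -20.7, 11.2]
opening: -0.0003
```

```bash
python3 m.py
```

```text
t 4.62 clampxy [[49.4  7.9]] z 0.2243 F [ -1.1 -20.7  11.2] Fc [ -3.2 -20.5] open -0.3 toolx yaw wrt clamp -2.3
tip clamp [[54.1 -6.1]] z 56.9 tilt deg along clamp xy [ 1.6  -4.76]
x 15 [(40.0, 9), (47.0, 6), (51.0, 15), (67.0, 5), (81.0, 22), (83.0, -24), (88.0, 20), (117.0, -14), (124.0, -18)] seam min (75.0, 131)
x -45 [(42.0, -7), (49.0, 18), (75.0, 26)] seam min (73.0, 129)
copper 6 [297 217] [298 225] [[-16.3, 49.9], [-16.4, 45.2]]
copper 2 [329 226] [330 227] [[1.1, 125.9], [1.0, 121.1]]
```

Request:
move_arm([
  [0,-0.01,0],
], turn=[0])

```text
clock: 4.75
ee_pos: [0.616, 0.0049, 0.2243]
tool_rot: [0.998, 0.028, 0.016, 0.045]
ft_force: [0.4, -23.0, 8.4]
opening: -0.0001
```

```bash
python3 m.py
```

```text
t 4.75 clampxy [[49.6 13.7]] z 0.2243 F [  0.4 -23.    8.4] Fc [ -1.9 -22.9] open -0.1 toolx yaw wrt clamp -2.5
tip clamp [[54.  -1.8]] z 57.1 tilt deg along clamp xy [ 1.51 -5.31]
x 15 [(42.0, 7), (46.0, 8), (51.0, 5), (56.0, 13), (72.0, 6), (74.0, -7), (88.0, 20), (120.0, -9), (124.0, -18)] seam min (80.0, 130)
x -45 [(46.0, 6), (49.0, -5), (53.0, -5), (58.0, 16), (82.0, 18)] seam min (68.0, 131)
copper 11 [299 218] [300 226] [[-11.6, 54.7], [-11.7, 49.9]]
copper 1 [330 225] [330 225] [[-3.0, 126.0], [-3.0, 123.6]]
```

```bash
python3 - <<'E'
from h import *
b=load("scene");t=grab("top");st();tip()
c1=cv2.resize(t["pixels"][170:220,290:350],(384,320),interpolation=cv2.INTER_CUBIC)
c2=cv2.resize(b["pixels"][195:245,287:347],(384,320),interpolation=cv2.INTER_CUBIC)
cv2.imwrite("pics/c4.png",np.hstack([c1,c2])[:,:,::-1])
E
```

```text
t 4.85 clampxy [[49.6 14.7]] z 0.2243 F [ -1. -20.   9.] Fc [ -3.  -19.8] open -0.3 toolx yaw wrt clamp -2.4
tip clamp [[54.  -0.7]] z 57.1 tilt deg along clamp xy [ 1.51 -5.28]
```

View pics/c4.png

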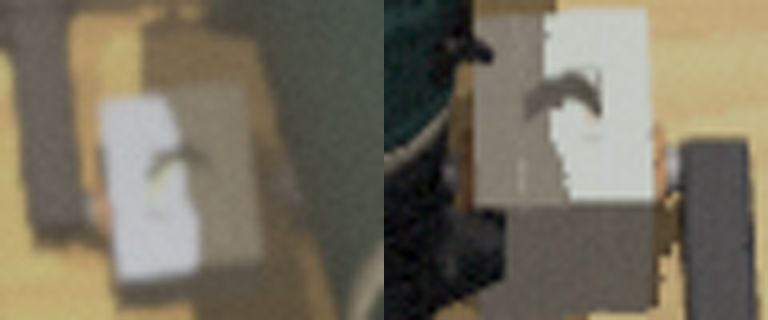

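The halves look shut: no seam at (545,110) in the right half, and the pad meets the front face at (465,130). One more small push will tell whether the pad spring is loaded.

Request:
move_arm([
  [0,-0.01,0],
], turn=[0])

```text
clock: 4.93
ee_pos: [0.6158, 0.0083, 0.2243]
tool_rot: [0.998, 0.026, 0.016, 0.051]
ft_force: [0.2, -24.6, 9.2]
opening: -0.0001
```

```bash
python3 m.py
```

```text
t 4.93 clampxy [[49.8 17.1]] z 0.2243 F [  0.2 -24.6   9.2] Fc [ -2.3 -24.5] open -0.1 toolx yaw wrt clamp -2.7
tip clamp [[53.9 -0.2]] z 57.2 tilt deg along clamp xy [ 1.4  -5.93]
x 15 [(49.0, 11), (56.0, 13), (94.0, 17), (120.0, -8), (124.0, -18)] seam min (89.0, 129)
x -45 [(51.0, 5), (56.0, -9), (63.0, 18), (65.0, 17), (86.0, 22)] seam min (68.0, 129)
copper 5 [299 216] [300 224] [[-15.3, 54.7], [-15.4, 49.9]]
```

The tip moved only 0.5 mm at 24.5 N with the mould edges unchanged, so the pad spring is loaded and the jaw is snug. I'll retreat and go to the lever.

Request:
move_arm([
  [0,0.01,0],
  [0,0.008,-0.02],
  [0,0,-0.04],
  [0,0,-0.04],
  [0,0,-0.02],
], turn=[0,0,0,0,0], gripper=120, squeeze=20)

```text
clock: 5.4
ee_pos: [0.6098, 0.0077, 0.3403]
tool_rot: [0.998, 0.028, 0.007, 0.051]
ft_force: [1.1, 0.7, 0.6]
opening: 0.0455
```

Request:
move_arm([
  [-0.03,0.01,0],
  [-0.03,0.01,0],
  [-0.02,0.01,0],
  [-0.01,0,0],
  [0,0,0],
], turn=[-0.12,-0.12,-0.12,-0.12,-0.12])

```text
clock: 5.82
ee_pos: [0.525, -0.0249, 0.3471]
tool_rot: [0.941, 0.335, -0.001, 0.048]
ft_force: [-0.3, -0.4, 0.4]
opening: 0.0451
```

```bash
python3 - <<'E'
from h import *
st();p=tip(.155);g=np.array([*tow([-.1014,-.035])[0],.058])
s=robot.get_state();print("to 70 above",R.from_quat(s["tool_rot"]).inv().apply(g+[0,0,.09]-p));print(s["q"].round(2))
t=grab("top");b=grab("scene")
c1=cv2.resize(t["pixels"][150:250,285:405],(384,320),interpolation=cv2.INTER_CUBIC)
c2=cv2.resize(b["pixels"][180:280,230:350],(384,320),interpolation=cv2.INTER_CUBIC)
cv2.imwrite("pics/c5.png",np.hstack([c1,c2])[:,:,::-1])
P=lambda c,z:[*tow(np.array(c)/1000)[0],z]
pts=[P((-16,26),.08),P((-101.4,-35),.072)]
print(((proj(t,pts)-[285,150])*3.2).round(0).tolist(),((proj(b,pts)-[230,180])*3.2+[384,0]).round(0).tolist())
E
```

```text
t 5.82 clampxy [[-43.9  -6.7]] z 0.3471 F [-0.3 -0.4  0.4] Fc [-0.3 -0.4] open 45.1 toolx yaw wrt clamp 33.3
tip clamp [[-40.7 -21.3]] z 192.8 tilt deg along clamp xy [ 1.18 -5.39]
to 70 above [-0.05666875 -0.02598699  0.04461221]
[ 0.2   0.35 -0.29  1.96  0.25  0.85 -1.13]
[[174.0, 152.0], [253.0, 239.0]] [[570.0, 121.0], [492.0, 31.0]]
```

View pics/c5.png

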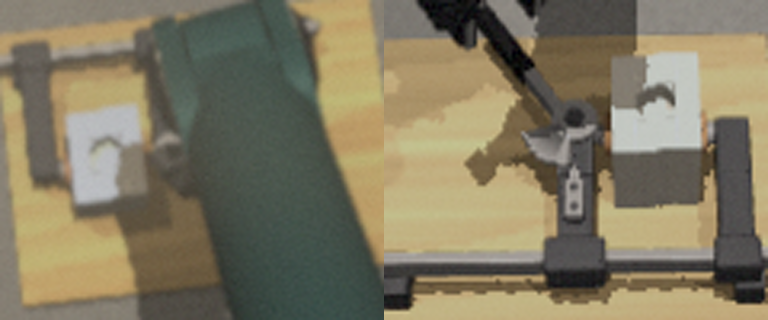

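Both views show the jaw against the shut mould, with the pivot at (574,113) in the right half, within 3 mm of prediction. The lever is still wide open. Now to hover over the grip.

Request:
move_arm([
  [-0.025,-0.012,0],
  [-0.02,-0.01,0.015],
  [-0.008,-0.003,0.02],
  [0,0,0.005],
  [0,0,0],
], turn=[-0.04,0,0,0,0])

```text
clock: 6.33
ee_pos: [0.4716, -0.0357, 0.305]
tool_rot: [0.936, 0.348, 0.002, 0.046]
ft_force: [0.3, -0.3, -0.0]
opening: 0.0452
```

```bash
python3 - <<'E'
from h import *
st();p=tip(.155);g=np.array([*tow([-.101,-.0335])[0],.058])
s=robot.get_state();print("to grasp",R.from_quat(s["tool_rot"]).inv().apply(g-p))
w=grab("wrist","w4.png")
P=lambda c,z:[*tow(np.array(c)/1000)[0],z]
print(proj(w,[P((-16,28),.08),P((-66,-7),.072),P((-101,-33.5),.072),P((-125,-50),.072)]).round(0).tolist(), proj(w,[p]).round(0))
E
```

```text
t 6.33 clampxy [[-98.1 -12.1]] z 0.305 F [ 0.3 -0.3 -0. ] Fc [ 0.3 -0.3] open 45.2 toolx yaw wrt clamp 34.9
tip clamp [[-93.9 -25.7]] z 150.7 tilt deg along clamp xy [ 1.56 -5.01]
to grasp [-0.00770274 -0.0057799   0.0927834 ]
[[309.0, 50.0], [309.0, 161.0], [312.0, 227.0], [312.0, 266.0]] [[319. 286.]]
```

View pics/w4.png

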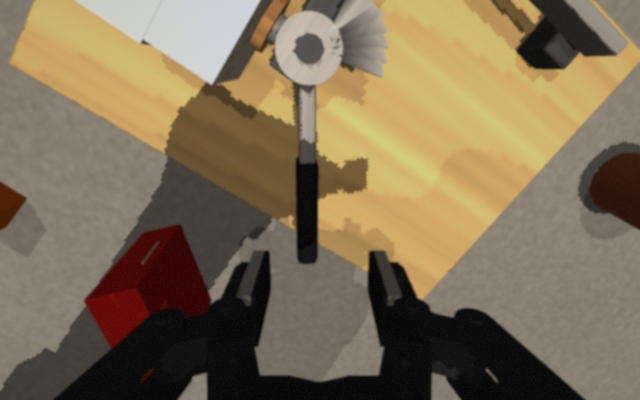

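The wrist view shows the grip vertical between the fingers, (307,160) to (307,262), about 4 px left of prediction. The pivot ring is at (308,48). The red block at (150,280) is near the left finger, so I check clearance.

```bash
python3 - <<'E'
from h import *
w=load("wrist");p=tip(.155);s=robot.get_state();M=R.from_quat(s["tool_rot"])
g=ray(w,[(307,225)],.072)[0];print("grip",(toc(g)*1000).round(1),(toc(ray(w,[(307,162),(307,261)],.07))*1000).round(1).tolist(),"pivot",(toc(ray(w,[(309,49)],.085))*1000).round(1))
g[2]=.058;print("to grasp",M.inv().apply(g-p))
np.set_printoptions(suppress=True)
hs=cv2.cvtColor(w["pixels"],cv2.COLOR_RGB2HSV);m=(((hs[...,0]<6)|(hs[...,0]>174))&(hs[...,1]>180)).astype(np.uint8);m[:,260:]=0
c=max(cv2.findContours(m,0,2)[0],key=cv2.contourArea)
for z in(0,.045,.09):
    q=ray(w,c[:,0],z); d=M.inv().apply(q-g); print(z,"red in tool xy rel grip: x",d[:,0].min().round(3),d[:,0].max().round(3),"y",d[:,1].min().round(3),d[:,1].max().round(3))
E
```

```text
tip clamp [[-93.7 -25.5]] z 150.9 tilt deg along clamp xy [ 1.56 -5.01]
grip [[-101.6  -30.1]] [[-67.4, -6.8], [-124.5, -45.9]] pivot [[-15.8  28.4]]
to grasp [-0.00646038 -0.00891283  0.09273643]
0 red in tool xy rel grip: x -0.153 -0.028 y -0.199 -0.093
0.045 red in tool xy rel grip: x -0.113 -0.009 y -0.165 -0.076
0.09 red in tool xy rel grip: x -0.073 0.011 y -0.13 -0.059
```

Request:
move_arm([
  [-0.006,-0.009,0],
  [0,0,0.03],
  [0,0,0.03],
  [0,0,0.012],
  [0,0,0],
], turn=[0,0,0,0,0])

```text
clock: 6.8
ee_pos: [0.4684, -0.0342, 0.2354]
tool_rot: [0.936, 0.348, 0.009, 0.047]
ft_force: [0.2, -0.1, -0.1]
opening: 0.0451
```

```bash
cat > g.py <<'E'
from h import *
def rel():
    st();p=tip(.155);s=robot.get_state();M=R.from_quat(s["tool_rot"])
    c=toc(p)[0]-np.array([-.0158,.0284]); print("r",np.hypot(*c).round(4),"q from tool pos",round(np.arctan2(c[0],-c[1])+.95,3)); return p,M
E
python3 - <<'E'
from g import *
p,M=rel();g=np.array([*tow([-.1016,-.0301])[0],.058]);print(M.inv().apply(g-p))
E
```

```text
t 6.8 clampxy [[-101.1  -10.3]] z 0.2354 F [ 0.2 -0.1 -0.1] Fc [ 0.2 -0.1] open 45.1 toolx yaw wrt clamp 34.9
tip clamp [[-94.8 -23.6]] z 81.1 tilt deg along clamp xy [ 2.33 -4.94]
r 0.0946 q from tool pos -0.038
[-0.00887214 -0.00077338  0.02324287]
```

Request:
move_arm([
  [-0.006,0,0.014],
  [-0.004,0,0.009],
  [0,0,0.002],
  [0,0,0],
], turn=[0,0,0,0])

```text
clock: 7.13
ee_pos: [0.464, -0.0405, 0.2125]
tool_rot: [0.936, 0.348, 0.011, 0.047]
ft_force: [0.2, 0.2, 0.3]
opening: 0.045
```

```bash
python3 - <<'E'
from g import *
p,M=rel();g=np.array([*tow([-.1016,-.0301])[0],.058]);print(M.inv().apply(g-p))
E
```

```text
t 7.13 clampxy [[-106.1  -16.1]] z 0.2125 F [0.2 0.2 0.3] Fc [0.2 0.2] open 45.0 toolx yaw wrt clamp 35.0
tip clamp [[-99.  -29.4]] z 58.2 tilt deg along clamp xy [ 2.63 -4.9 ]
r 0.1013 q from tool pos -0.014
[-0.00250152 -0.00090429  0.00019038]
```

Request:
move_arm([
  [0,0,0],
  [0,0,0],
  [0,0,0],
  [0,0,0],
], turn=[0,0,0,0], gripper=255, squeeze=20)

```text
clock: 7.47
ee_pos: [0.4648, -0.0397, 0.2146]
tool_rot: [0.936, 0.348, 0.013, 0.047]
ft_force: [1.8, 0.7, -7.2]
opening: 0.0152
```

```bash
python3 - <<'E'
from g import *
rel()
E
```

```text
t 7.47 clampxy [[-105.3  -15.3]] z 0.2146 F [ 1.8  0.7 -7.2] Fc [1.9 0.5] open 15.2 toolx yaw wrt clamp 35.0
tip clamp [[-97.7 -28.6]] z 60.4 tilt deg along clamp xy [ 2.78 -4.89]
r 0.0998 q from tool pos -0.013
```

Gripped at 15 mm opening. I'll swing along the arc, with shifts worked out from the measured pose.

```bash
cat >> g.py <<'E'
def plan(dq,n=1):
    p,M=rel();c=toc(p)[0]-np.array([-.0158,.0284]);r=np.hypot(*c)
    s=robot.get_state();Ft=s["ft_force"][:2]@C; u=c/r; print("F radial(out) %.1f tangential %.1f"%(Ft@u,Ft@np.array([-u[1],u[0]])))
    for i in range(n):
        a=R.from_euler('z',dq); c2=a.as_matrix()[:2,:2]@c
        d=np.r_[C@(c2-c),0.]; print("row",M.inv().apply(d).round(4)); c=c2; M=R.from_euler('z',dq)*M
E
python3 -c "
from g import *
plan(.08,4)"
```

```text
t 7.47 clampxy [[-105.3  -15.3]] z 0.2146 F [ 1.8  0.7 -7.2] Fc [1.9 0.5] open 15.2 toolx yaw wrt clamp 35.0
tip clamp [[-97.7 -28.6]] z 60.4 tilt deg along clamp xy [ 2.78 -4.89]
r 0.0998 q from tool pos -0.013
F radial(out) -1.9 tangential 0.6
row [0.0003 0.0079 0.0008]
row [0.0003 0.0079 0.0008]
row [0.0003 0.0079 0.0008]
row [0.0003 0.0079 0.0008]
```

Request:
move_arm([
  [0.0003,0.008,0.001],
  [0.0003,0.008,0.001],
], turn=[-0.08,-0.08])

```text
clock: 7.63
ee_pos: [0.4756, -0.0504, 0.2145]
tool_rot: [0.905, 0.423, 0.008, 0.048]
ft_force: [-1.6, -3.3, -0.8]
opening: 0.0153
```

```bash
python3 -c "
from g import *
plan(.08,1)"
```

```text
t 7.63 clampxy [[-95.6 -27.2]] z 0.2145 F [-1.6 -3.3 -0.8] Fc [-1.9 -3.1] open 15.3 toolx yaw wrt clamp 44.3
tip clamp [[-88.2 -40.4]] z 60.2 tilt deg along clamp xy [ 2.73 -4.88]
r 0.0999 q from tool pos 0.138
F radial(out) 3.6 tangential 1.0
row [0.0002 0.008  0.0007]
```

Smooth so far. On to about 0.33.

Request:
move_arm([
  [0.0003,0.008,0.0007],
  [0.0003,0.007,0.0007],
], turn=[-0.08,-0.07])

```text
clock: 7.8
ee_pos: [0.4883, -0.0599, 0.2146]
tool_rot: [0.869, 0.492, 0.005, 0.048]
ft_force: [1.5, 0.4, -4.3]
opening: 0.0148
```

```bash
python3 -c "
from g import *
plan(.06,1)"
```

```text
t 7.8 clampxy [[-83.9 -37.9]] z 0.2146 F [ 1.5  0.4 -4.3] Fc [1.5 0.3] open 14.8 toolx yaw wrt clamp 53.1
tip clamp [[-76.5 -51. ]] z 60.3 tilt deg along clamp xy [ 2.75 -4.85]
r 0.0999 q from tool pos 0.297
F radial(out) -1.1 tangential 1.1
row [0.0001 0.006  0.0005]
```

Request:
move_arm([
  [0.0002,0.006,0.0005],
], turn=[-0.06])

```text
clock: 7.88
ee_pos: [0.4938, -0.0632, 0.2146]
tool_rot: [0.854, 0.519, 0.004, 0.048]
ft_force: [1.7, 1.8, -4.3]
opening: 0.0152
```

```bash
python3 -c "
from g import *
plan(.06,1)"
```

```text
t 7.88 clampxy [[-78.8 -41.7]] z 0.2146 F [ 1.7  1.8 -4.3] Fc [1.9 1.6] open 15.2 toolx yaw wrt clamp 56.7
tip clamp [[-71.3 -54.8]] z 60.4 tilt deg along clamp xy [ 2.76 -4.82]
r 0.1 q from tool pos 0.362
F radial(out) -2.4 tangential 0.7
row [0.0001 0.006  0.0005]
```

Request:
move_arm([
  [0.0002,0.006,0.0005],
], turn=[-0.06])

```text
clock: 7.97
ee_pos: [0.4994, -0.066, 0.2146]
tool_rot: [0.837, 0.545, 0.002, 0.048]
ft_force: [-1.4, 2.3, -3.2]
opening: 0.0146
```

```bash
python3 -c "
from g import *
plan(.06,1)"
```

```text
t 7.97 clampxy [[-73.5 -45. ]] z 0.2146 F [-1.4  2.3 -3.2] Fc [-1.1  2.4] open 14.6 toolx yaw wrt clamp 60.2
tip clamp [[-66.1 -58. ]] z 60.3 tilt deg along clamp xy [ 2.74 -4.78]
r 0.1 q from tool pos 0.423
F radial(out) -1.5 tangential -2.2
row [0.0001 0.006  0.0005]
```

Request:
move_arm([
  [0.0002,0.006,0.0005],
], turn=[-0.05])

```text
clock: 8.05
ee_pos: [0.5045, -0.0682, 0.2144]
tool_rot: [0.823, 0.566, 0.0, 0.047]
ft_force: [-5.5, 2.9, 2.4]
opening: 0.0148
```

```bash
python3 -c "
from g import *
plan(.06,1)"
```

```text
t 8.05 clampxy [[-68.6 -47.8]] z 0.2144 F [-5.5  2.9  2.4] Fc [-5.2  3.4] open 14.8 toolx yaw wrt clamp 63.1
tip clamp [[-61.6 -60.6]] z 60.1 tilt deg along clamp xy [ 2.61 -4.73]
r 0.1 q from tool pos 0.475
F radial(out) -0.7 tangential -6.1
row [0.0001 0.006  0.0005]
```

Request:
move_arm([
  [0.0002,0.006,0.0005],
], turn=[-0.05])

```text
clock: 8.13
ee_pos: [0.5094, -0.0699, 0.2143]
tool_rot: [0.808, 0.587, -0.002, 0.046]
ft_force: [-5.7, 1.1, 7.6]
opening: 0.0148
```

```bash
python3 -c "
from g import *
plan(.06,1)"
```

```text
t 8.13 clampxy [[-64.  -49.9]] z 0.2143 F [-5.7  1.1  7.6] Fc [-5.6  1.6] open 14.8 toolx yaw wrt clamp 66.1
tip clamp [[-57.4 -62.6]] z 60.0 tilt deg along clamp xy [ 2.42 -4.69]
r 0.1001 q from tool pos 0.521
F radial(out) 0.8 tangential -5.8
row [0.0001 0.006  0.0004]
```

Request:
move_arm([
  [0.0002,0.006,0],
], turn=[-0.05])

```text
clock: 8.22
ee_pos: [0.5149, -0.0716, 0.2147]
tool_rot: [0.793, 0.608, -0.004, 0.045]
ft_force: [-0.4, 0.7, -4.0]
opening: 0.0148
```

```bash
python3 -c "
from g import *
plan(.06,1)"
```

```text
t 8.22 clampxy [[-58.7 -52.1]] z 0.2147 F [-0.4  0.7 -4. ] Fc [-0.4  0.7] open 14.8 toolx yaw wrt clamp 69.0
tip clamp [[-52.4 -64.8]] z 60.4 tilt deg along clamp xy [ 2.33 -4.67]
r 0.1001 q from tool pos 0.576
F radial(out) -0.5 tangential -0.6
row [0.0001 0.006  0.0004]
```

First click: the tangential push fell from 6 N to 0.6 N as q passed 0.54. On to the second.

Request:
move_arm([
  [0.0002,0.006,0.0004],
], turn=[-0.06])

```text
clock: 8.3
ee_pos: [0.5202, -0.0732, 0.2146]
tool_rot: [0.774, 0.632, -0.006, 0.045]
ft_force: [-3.2, -0.8, -0.0]
opening: 0.0148
```

```bash
python3 -c "
from g import *
plan(.06,1)"
```

```text
t 8.3 clampxy [[-53.5 -54.3]] z 0.2146 F [-3.2 -0.8 -0. ] Fc [-3.3 -0.4] open 14.8 toolx yaw wrt clamp 72.5
tip clamp [[-47.6 -66.9]] z 60.2 tilt deg along clamp xy [ 2.19 -4.66]
r 0.1004 q from tool pos 0.628
F radial(out) 1.5 tangential -3.0
row [0.0001 0.006  0.0004]
```

Request:
move_arm([
  [0.0002,0.005,0.0004],
], turn=[-0.05])

```text
clock: 8.38
ee_pos: [0.5246, -0.0744, 0.2144]
tool_rot: [0.758, 0.651, -0.009, 0.043]
ft_force: [-4.9, 0.9, 3.4]
opening: 0.0144
```

```bash
python3 -c "
from g import *
plan(.06,1)"
```

```text
t 8.38 clampxy [[-49.3 -55.9]] z 0.2144 F [-4.9  0.9  3.4] Fc [-4.8  1.3] open 14.4 toolx yaw wrt clamp 75.4
tip clamp [[-43.8 -68.5]] z 60.0 tilt deg along clamp xy [ 2.02 -4.65]
r 0.1008 q from tool pos 0.668
F radial(out) 0.0 tangential -5.0
row [0.     0.006  0.0003]
```

Request:
move_arm([
  [0.0005,0.006,0],
], turn=[-0.03])

```text
clock: 8.47
ee_pos: [0.5295, -0.0752, 0.2144]
tool_rot: [0.748, 0.662, -0.011, 0.042]
ft_force: [-5.0, -1.5, 0.5]
opening: 0.0143
```

```bash
python3 -c "
from g import *
plan(.06,1)"
```

```text
t 8.47 clampxy [[-44.5 -57.2]] z 0.2144 F [-5.  -1.5  0.5] Fc [-5.1 -1. ] open 14.3 toolx yaw wrt clamp 77.2
tip clamp [[-39.7 -69.9]] z 60.0 tilt deg along clamp xy [ 1.77 -4.67]
r 0.1011 q from tool pos 0.711
F radial(out) 2.1 tangential -4.7
row [0.0001 0.0061 0.0003]
```

Request:
move_arm([
  [0.0005,0.005,0],
], turn=[-0.04])

```text
clock: 8.55
ee_pos: [0.5342, -0.076, 0.2146]
tool_rot: [0.735, 0.677, -0.013, 0.041]
ft_force: [-1.1, -1.8, -1.1]
opening: 0.0144
```

```bash
python3 -c "
from g import *
plan(.06,1)"
```

```text
t 8.55 clampxy [[-39.9 -58.5]] z 0.2146 F [-1.1 -1.8 -1.1] Fc [-1.3 -1.7] open 14.4 toolx yaw wrt clamp 79.5
tip clamp [[-35.4 -71.2]] z 60.2 tilt deg along clamp xy [ 1.65 -4.7 ]
r 0.1015 q from tool pos 0.756
F radial(out) 1.9 tangential -1.0
row [0.0001 0.0061 0.0003]
```

Second click: 5 N down to 1 N at q 0.72 to 0.76. On to the third, gently.

Request:
move_arm([
  [0.001,0.006,0],
], turn=[-0.06])

```text
clock: 8.63
ee_pos: [0.5397, -0.0766, 0.2146]
tool_rot: [0.714, 0.699, -0.016, 0.041]
ft_force: [-2.1, -2.6, -2.9]
opening: 0.0142
```

```bash
python3 -c "
from g import *
plan(.06,1)"
```

```text
t 8.63 clampxy [[-34.5 -59.6]] z 0.2146 F [-2.1 -2.6 -2.9] Fc [-2.4 -2.3] open 14.2 toolx yaw wrt clamp 82.9
tip clamp [[-30.5 -72.5]] z 60.2 tilt deg along clamp xy [ 1.47 -4.77]
r 0.102 q from tool pos 0.805
F radial(out) 2.7 tangential -2.0
row [0.0001 0.0061 0.0002]
```

Request:
move_arm([
  [0.0008,0.005,0],
], turn=[-0.04])

```text
clock: 8.72
ee_pos: [0.544, -0.077, 0.2145]
tool_rot: [0.7, 0.713, -0.018, 0.039]
ft_force: [-4.5, -1.2, 2.2]
opening: 0.0143
```

```bash
python3 -c "
from g import *
plan(.06,1)"
```

```text
t 8.72 clampxy [[-30.2 -60.4]] z 0.2145 F [-4.5 -1.2  2.2] Fc [-4.6 -0.8] open 14.3 toolx yaw wrt clamp 85.2
tip clamp [[-26.8 -73.5]] z 60.1 tilt deg along clamp xy [ 1.27 -4.82]
r 0.1025 q from tool pos 0.843
F radial(out) 1.2 tangential -4.5
row [0.     0.0061 0.0002]
```

Request:
move_arm([
  [0.001,0.005,0],
], turn=[-0.025])

```text
clock: 8.8
ee_pos: [0.5479, -0.077, 0.2143]
tool_rot: [0.691, 0.721, -0.021, 0.038]
ft_force: [-7.5, -1.9, 6.6]
opening: 0.014
```

```bash
python3 -c "
from g import *
plan(.06,1)"
```

```text
t 8.8 clampxy [[-26.4 -60.9]] z 0.2143 F [-7.5 -1.9  6.6] Fc [-7.7 -1.2] open 14.0 toolx yaw wrt clamp 86.6
tip clamp [[-23.8 -74.1]] z 59.8 tilt deg along clamp xy [ 0.96 -4.89]
r 0.1028 q from tool pos 0.872
F radial(out) 1.8 tangential -7.6
row [0.0001 0.0062 0.0001]
```

Request:
move_arm([
  [0.001,0.005,0],
], turn=[-0.02])

```text
clock: 8.88
ee_pos: [0.5512, -0.0769, 0.2141]
tool_rot: [0.685, 0.727, -0.025, 0.036]
ft_force: [-10.4, -1.7, 8.8]
opening: 0.0139
```

```bash
python3 -c "
from g import *
plan(.06,1)"
```

```text
t 8.88 clampxy [[-23.  -61.1]] z 0.2141 F [-10.4  -1.7   8.8] Fc [-10.6  -0.7] open 13.9 toolx yaw wrt clamp 87.7
tip clamp [[-21.5 -74.6]] z 59.7 tilt deg along clamp xy [ 0.57 -4.99]
r 0.1031 q from tool pos 0.895
F radial(out) 1.3 tangential -10.5
row [0.0001 0.0062 0.0001]
```

Request:
move_arm([
  [0.0005,0.004,0],
], turn=[-0.02])

```text
clock: 8.97
ee_pos: [0.555, -0.0767, 0.2144]
tool_rot: [0.678, 0.734, -0.026, 0.036]
ft_force: [-1.3, 0.2, -0.1]
opening: 0.0137
```

```bash
python3 -c "
from g import *
plan(.06,1)"
```

```text
t 8.97 clampxy [[-19.3 -61.2]] z 0.2144 F [-1.3  0.2 -0.1] Fc [-1.3  0.4] open 13.7 toolx yaw wrt clamp 88.8
tip clamp [[-18.1 -74.9]] z 60.0 tilt deg along clamp xy [ 0.46 -5.04]
r 0.1033 q from tool pos 0.928
F radial(out) -0.3 tangential -1.3
row [0.0002 0.0062 0.    ]
```

Third click: 10.5 N down to 1.3 N at q ≈ 0.93. I stop here, settle and take a last look.

Request:
move_arm([
  [0,0,0],
  [0,0,0],
  [0,0,0],
  [0,0,0],
], turn=[0,0,0,0])

```text
clock: 9.3
ee_pos: [0.5551, -0.0767, 0.2144]
tool_rot: [0.678, 0.734, -0.026, 0.036]
ft_force: [-0.7, -0.5, -0.7]
opening: 0.014
```

```bash
python3 - <<'E'
from g import *
plan(.06,0)
b=grab("scene");w=grab("wrist")
c2=cv2.resize(b["pixels"][130:310,140:430],(560,348),interpolation=cv2.INTER_CUBIC)
c1=cv2.resize(w["pixels"],(400,250),interpolation=cv2.INTER_AREA);z=cv2.resize(b["pixels"][190:250,260:356],(400,250),interpolation=cv2.INTER_CUBIC)
top=np.zeros((348,800,3),np.uint8);top[:,:560]=c2
cv2.imwrite("pics/fin.png",np.vstack([top,np.hstack([c1,z])])[:,:,::-1])
P=lambda c,z:[*tow(np.array(c)/1000)[0],z]
uv=proj(b,[P((-16,28.4),.085),P((24,50+6),.108)]);print(((uv-[260,190])*[400/96,250/60]+[400,348]).round(0).tolist())
E
```

```text
t 9.3 clampxy [[-19.1 -61.2]] z 0.2144 F [-0.7 -0.5 -0.7] Fc [-0.8 -0.5] open 14.0 toolx yaw wrt clamp 88.8
tip clamp [[-17.9 -74.9]] z 60.0 tilt deg along clamp xy [ 0.47 -5.04]
r 0.1033 q from tool pos 0.93
F radial(out) 0.5 tangential -0.8
[[521.0, 460.0], [570.0, 501.0]]
```

View pics/fin.png

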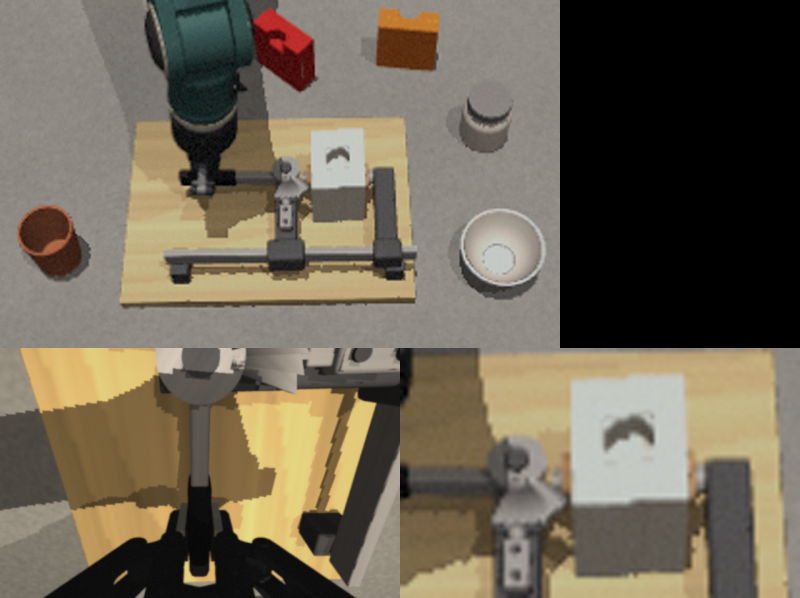

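The final picture shows the halves shut with no seam at (630,440), both pads touching the mould, and the mould upright. The pivot at (517,460) is within about 2 mm of its snug place. The fingers hold the black grip at (200,530), and the jar, bowl and cup are where they were. I'm handing in.

```bash
python3 -c "
from h import *
w=load('wrist');print((toc(ray(w,[(326,12)],.085))*1000).round(1))
print(robot.job_done());st()"
```

```text
[[-14.5  25.9]]
the job is handed in; nothing more can be done
None
the job is handed in; nothing more can be done
```

The mould is clamped shut, and the lever is at its third click, with the gripper still holding the black grip at 20 N. I handed the job in at about 9.4 s on the robot's clock.

- **Jaw:** I pushed it with shut fingers until the push rose from about 20 N to 24.5 N and the jaw stopped, with the pad on the mould. The seam between the halves closed.
- **Clicks:** I counted three, each from a sudden drop in the push at the grip:

| Click | Push before → after | Lever angle |
|---|---|---|
| 1 | 6 → 0.6 N | about 0.54 rad |
| 2 | 5 → 1 N | about 0.72 rad |
| 3 | 10.5 → 1.3 N | about 0.90 rad, resting at 0.93 |

The fourth click, at about 1.08 rad, was not approached.

- **Last checks:** The mould is upright with no visible seam and both pads touching it. The jar, bowl and cup have not moved. The grip opening is 14 mm, which matches the handle, and the force left on the tool is about 1 N.
- **What disagreed:**
  - The last wrist view put the pivot at y = 25.9 mm, against 28.4 mm before the swing. That is close to the 2 mm camera error, so the jaw may have crept back by up to about 2 mm. The pads still look in contact.
  - The tool ended tilted about 5°, picked up while pushing the jaw, and the grasp slid about 3 mm outwards along the handle.
  - While pushing the jaw, there was once an unexplained upward force of 24 N on the tool. It went away after I backed off and raised the tool slightly.

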